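Set the lens axis and lock the stand

TASK

On the lens stand, push the white pointer arm round with a fingertip until it points at the middle of the red disc (not the blue one). Then push the yellow lock lever in until it is fully home against its stop, leaving the pointer where you set it. Only push: do not grip either arm, do not touch the lens in the holder, and leave everything else on the bench where it is.

Things in the scene. Friction and masses are not known exactly. Their poses are not given: they have to be found in the camera images.
- stand: Lens axis stand, fixed to the bench: grey flat deck 230 x 280 x 22 mm. Origin on the underside, below the turning axis of the pointer; x axis points away from the pointer's middle position, z up. The deck reaches from x -125 to +105 mm and y -140 to +140 mm, top at z 22 mm. White tick marks are printed in front of the axis.
- pointer (a joint): Turn of the pointer about the upright axis above the stand's origin, rad; grows anticlockwise seen from above. 0: the pointer points along the stand's -x. Stops at -1.3 and +1.3. Stiff with dry friction (0.15 N m): it stays where it is left and takes about 2 N pushed near its end.
- pointer_axis (a point): Point on the pointer's turning axis, at the height 60 mm above the bench. Turns with the pointer: x axis along the arm towards the tip, z up. Around it, at the arm's root, is a round aluminium lens holder of radius 42 mm, rim 40 mm above the bench.
- pointer_tip (a point): Tip of the white pointer arm, on its centre line, 100 mm from the turning axis and 60 mm above the bench; x axis outward along the arm, y to its left seen from above. The arm is an upright bar 16 mm wide over its two black side strips, free to be pushed from 48 to 88 mm from the axis; its sides reach from 34 to 60 mm above the bench (the top ridge is at 62 mm). A thin black line runs along its white top.
- lens: Round clear lens, diameter 68 mm, 9 mm thick in the middle, loose in the aluminium holder (pocket radius 38 mm) and turning with it; origin at the centre of its underside, 30 mm above the bench. Not to be touched.
- red_mark: Red disc on the deck, diameter 20 mm, 3 mm thick, fixed; origin at the centre of its underside. It marks the wanted axis, 110 to 147 mm from the turning axis, to the left or right of the pointer's start.
- blue_mark: Blue disc of the same size on the other side; the axis of the other lens, not wanted.
- lock (a joint): Turn of the yellow lock lever about its upright pivot, rad: 0 swung fully outward, 1.0 fully home against its stop, the lever then lying along the deck's right side and pointing along the stand's -x. It grows clockwise seen from above. Dry friction 0.15 N m: it stays where it is left. It starts between 0 and 0.3. It does not move the pointer.
- lock_axis (a point): Point on the lock lever's pivot axis, 60 mm above the bench; at x 70, y -115 mm of the stand. Turns with the lever: x along the lever towards its tip.
- lock_tip (a point): End of the yellow lock lever on its centre line, 85 mm from its pivot, 60 mm above the bench. The lever is an upright bar 16 mm wide over its black side strips, its sides 34 to 60 mm above the bench. It is to be pushed on its outer side, away from the lens, until it meets the steel stop pin (60 mm high) beside the lens.
- screw_jar: Bystander: small amber jar with white cap, 28 mm across, 32 mm high, standing loose on the rear left of the stand's deck (22 mm high); origin at the centre of its underside.
- screwdriver: Bystander: screwdriver 150 mm long lying on the bench left of the stand, origin about its middle.
- lens_spray: Bystander: white spray bottle with blue label, 48 mm across, 140 mm high; origin at the centre of its underside.
- soap: Bystander: green bottle with black cap, 60 mm across, 150 mm high; origin at the centre of its underside.
- spectacles: Bystander: red spectacle frame 136 x 170 mm, 8 mm high, lying on the bench; origin between the rims, temples along its +x.
- spectacle_case: Bystander: blue spectacle case 65 x 160 x 38 mm; origin at the centre of its underside.
- tweezers: Bystander: steel tweezers 126 mm long, 6 mm high, lying on the bench along their x; origin at their middle.

How it is judged:
On the way, in this order (a step that is already met when the one before it is completed fails the run):
1. the pointer points at the red disc (y of red_mark in the frame of pointer_tip between -0.005 and 0.005 m and x of red_mark in the frame of pointer_axis above 0.05 m), for 0.2 s.
2. the lock lever is home against its stop (value of joint lock above 0.93 rad), for 0.2 s.
At the end, for the whole second after the job is handed in: The pointer's centre line passes within 5 mm of the red disc's centre, the lock lever is home (within 0.07 rad of its stop), both are at rest, the lens sits in its holder, and every bystander is within 20 mm of where it was (all of step 1 and value of joint lock above 0.93 rad and velocity of joint pointer between -0.05 and 0.05 rad/s and velocity of joint lock between -0.05 and 0.05 rad/s and horizontal distance between lens and pointer_axis below 0.008 m and z of lens in the frame of stand below 0.036 m and distance of each of screw_jar, screwdriver, lens_spray, soap, spectacles, spectacle_case, tweezers from where it was at the start of the episode below 0.02 m); the robot touches nothing.
It fails at once if the pointer arm is gripped (squeezed on both sides at once) (contact force between the fingers and pointer_c0 above 1 N and contact force between the fingers and pointer_c1 above 1 N).
It fails at once if the lock lever is gripped (squeezed on both sides at once) (contact force between the fingers and lock_c0 above 1 N and contact force between the fingers and lock_c1 above 1 N).
It fails at once if the lens is touched (contact force between any of the fingers, the arm and lens above 0.3 N).
It fails at once if the lens leaves its holder (not (horizontal distance between lens and pointer_axis below 0.008 m) or not (z of lens in the frame of stand below 0.036 m)).
It fails at once if a bystander is moved by more than 20 mm (distance of any of screw_jar, screwdriver, lens_spray, soap, spectacles, spectacle_case, tweezers from where it was at the start of the episode above 0.02 m).
It also fails if it takes over 48 s, if anything falls off the work surface, if the arm or the gripper's body presses on something with over 40 N, if the wrist force passes 120 N, or if a joint passes its speed limit or range.

ROBOT

A 7-joint arm with a two-finger parallel gripper is mounted at the origin on the work surface. World frame = base frame: x ahead of the robot, y to its left, z up, the work surface at z = 0. Lengths are in m, angles in rad, forces in N, time in s.
With the tool pointing down it reaches from about 0.4 to 0.85 m from the base axis. Payload 10.4 kg.
Tool frame: the origin (TCP) lies midway between the tips of the shut fingers; the grasp point (between the pads) lies 19 mm behind it; z points along the fingers, x is the direction in which the jaws open and shut, and the axes are right-handed (so a half turn about z gives the same grasp; the last joint's range is limited). The gripper opens to 85 mm and grips with 20 to 120 N. Pads are 22 mm wide; open, the fingers measure 114 mm over their backs; the gripper's body (76 mm by 85 mm) begins 54 mm behind the grasp point. The pads swing forward as they close: fully open they stand 13 mm farther back than shut.
Start: joints at [1.169, 0.332, -0.065, 1.46, 0.022, 1.35, -0.088], TCP at [0.231, -0.581, 0.193] pointing down, gripper open.
Joint ranges: [-2.6, 2.6], [-0.5, 2.12], [-1.47, 1.34], [0.16, 2.42], [-1.27, 4.41], [0.06, 2.06], [-2.6, 2.6]. Speed limits (rad/s): [2.22, 2.22, 2.79, 2.79, 3.14, 3.14, 3.14].

INTERFACE

Orientations are given as a unit quaternion [x, y, z, w].
In Python, from workcell import manip, cams gives the robot as it stands.
- The arm moves only by the tool move_arm, never from a script. Its argument "moves" is a list of rows, each a list of 7 numbers: the turn, a rotation vector about the tool's x, y, z in degrees, then the shift along the tool's x, y, z in m, then the finger opening in m, from 0 to 0.0854. A call has 1 to 10 rows; each row is the pose to reach, as a shift and turn from the pose commanded when the call began, along the tool's axes at that moment; what a row does not reach only later rows make up. A row lasts 1/10 s, in which the tool goes at most 50 mm and 8.59 degrees, less where a joint would pass 70% of its speed; a pose out of reach is approached as far as the arm can. A call with a gripper value outside its range is refused whole. The fingers move at their own pace and stop on an object; "grip_force" is the grip in N (left out, the last holds). Time passes only in rows, so rows that repeat a pose let the fingers close. It gives the time, the measured TCP pose, the force and the opening at its end, in the units of the state.
- manip.get_obs(): the state, without advancing time (a new reading comes with each control period).
- cams.camera(name): name is "side" or "top" or "wrist"; returns the picture (384x512x3 uint8, red, green, blue); there is no depth.
- cams.camera_params(name): a dict with "fx", "fy", "cx", "cy" (pixels), "dist_coeffs" ([k1, k2, p1, p2, k3] as OpenCV has them; the pictures are not rectified), "xyz" and "rotation" of the camera in the world. Camera axes: x right, y up, looking along -z (the intrinsics and any distortion apply to the point x, -y, -z); pixel columns grow to the right and rows downward; lengths in m; the calibration is good to about 2 mm. A picture is of the moment at which its call begins: read the wrist's pose just before it. camera_params takes no time and is no camera call; for the wrist camera it gives the pose at the moment of the call.
- manip.hand_in(): hands the job in, once; it reports no verdict.
The state is a dict: "clock": time; "joint_pos": joint angles; "joint_velocities": joint speeds; "tau": joint torques, N m; "position": TCP position; "ee_rot": TCP orientation; "ft_force": force on the tool from outside, world axes, zero at the start; "torque": the same for the moment, N m; "grip_width": opening from 0.0 (shut) to 1.0 (fully open).
Only numpy, scipy, OpenCV 4.12 (cv2) and the standard library are available. Lean on these libraries where they do the work, as an engineer would, in place of code of your own. Each camera call takes 0.05 s, during which the arm holds its last target. There are 200 camera calls.

## Working session

There is one attempt and no reset: what is moved stays moved. The work goes in short steps, Python scripts to look and compute and a tool call to move; the robot and the scene stay as the last step left them, time stands still between calls to the robot, and variables do not carry over. Pictures are saved under pics/ and viewed, about 8 in all and at most 12, crops included, and the job is handed in when it is done.

Besides the shell and the picture viewer there is one more tool, called after "Call:" as name([rows], argument=value, ...), one row to a line, values as JSON. move_arm: Moves the arm, as the interface text tells. Its arguments: {"type":"object","properties":{"moves":{"type":"array","items":{"type":"array","items":{"type":"number"}}},"grip_force":{"type":"number"}},"required":["moves"]}

```bash
mkdir -p pics; python3 - <<'E'
from workcell import manip, cams
import cv2,numpy as np
o=manip.get_obs();print(o['clock'],o['position'],o['ee_rot'],o['grip_width'])
for n in ['top','side']:
    im=cams.camera(n);cv2.imwrite(f'pics/{n}0.png',im[:,:,::-1]);p=cams.camera_params(n);print(n,p)
E
```

```text
0.0 [ 0.2309491  -0.58029723  0.19240093] [ 8.27594474e-01 -5.61325987e-01 -6.20428676e-04 -3.71515723e-04] 0.9983656202966579
top {'fx': 429.9766250702325, 'fy': 429.9766250702325, 'cx': 259.40258194297763, 'cy': 190.57643404617417, 'dist_coeffs': array([0.00227766, 0.        , 0.        , 0.        , 0.        ]), 'xyz': array([0.29571214, 0.03882265, 1.29772401]), 'rotation': array([-0.05891333,  0.06240263,  0.70584141, -0.70315221])}
side {'fx': 437.6340755498645, 'fy': 437.6340755498645, 'cx': 256.4244489064679, 'cy': 195.85937629014148, 'dist_coeffs': array([-0.13282343,  0.        ,  0.        ,  0.        ,  0.        ]), 'xyz': array([0.22447415, 0.79466405, 1.03706994]), 'rotation': array([-0.06334922,  0.33715745,  0.92821711, -0.14396088])}
```

```bash
python3 -c "
import cv2
for n in ['top','side']:
    cv2.imwrite(f'pics/{n}0b.png',cv2.resize(cv2.imread(f'pics/{n}0.png'),(800,600),interpolation=cv2.INTER_CUBIC))"
```

```text
(no output)
```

View pics/top0b.png

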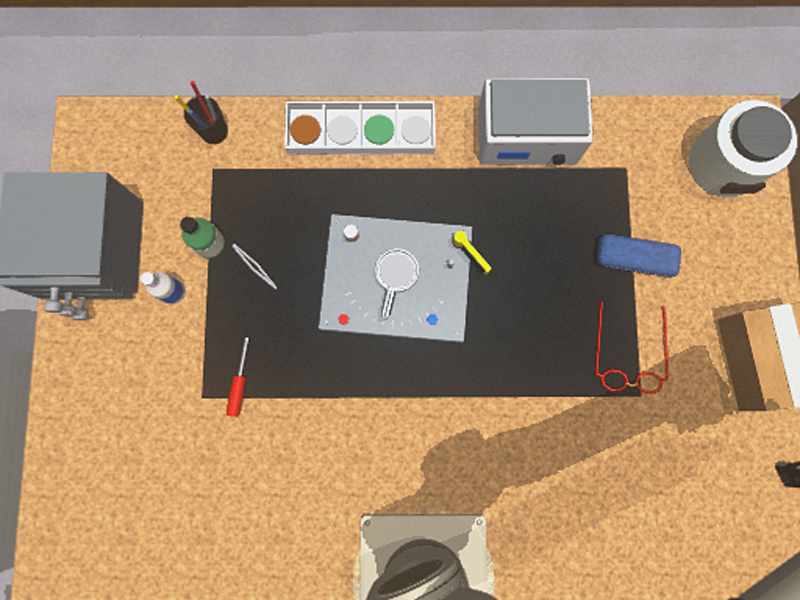

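View pics/side0b.png

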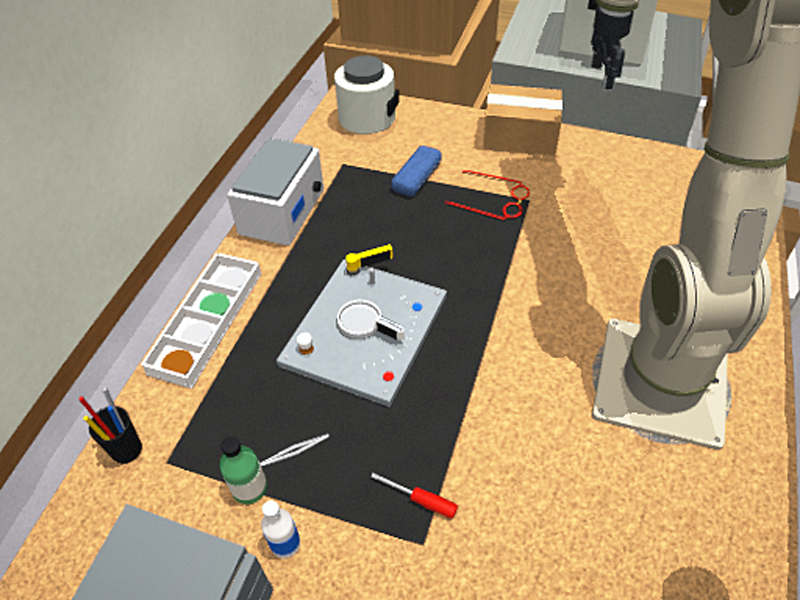

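Top view (800x600): red disc is at (343,319), blue at (432,319), holder at (397,269) with the pointer going down to (388,317), yellow lever from (459,238) to (490,271), stop pin at (450,264). The side view agrees, and nothing stands near the tool's path. Now measuring.

```bash
cat > h.py <<'E'
import cv2,numpy as np
from scipy.spatial.transform import Rotation as R
def ray(p,uv):
    K=np.array([[p['fx'],0,p['cx']],[0,p['fy'],p['cy']],[0,0,1]])
    u=cv2.undistortPoints(np.array(uv,float).reshape(-1,1,2),K,p['dist_coeffs']).reshape(-1,2)
    return R.from_quat(p['rotation']).apply(np.c_[u[:,0],-u[:,1],-np.ones(len(u))])
def onz(p,uv,z):
    d=ray(p,uv); o=np.array(p['xyz']); return o+d*((z-o[2])/d[:,2])[:,None]
def proj(p,P):
    K=np.array([[p['fx'],0,p['cx']],[0,p['fy'],p['cy']],[0,0,1]])
    q=R.from_quat(p['rotation']).inv().apply(np.atleast_2d(P)-np.array(p['xyz']))*[1,-1,-1]
    return cv2.projectPoints(q,np.zeros(3),np.zeros(3),K,p['dist_coeffs'])[0].reshape(-1,2)
def blobs(im,lo,hi,amin=15):
    m=cv2.inRange(cv2.cvtColor(im,cv2.COLOR_BGR2HSV),np.array(lo),np.array(hi))
    n,l,s,c=cv2.connectedComponentsWithStats(m)
    return [(c[i],s[i,4],l==i) for i in range(1,n) if s[i,4]>=amin]
E
python3 - <<'E'
from h import *
from workcell import cams
for n in ['top','side']:
    im=cv2.imread(f'pics/{n}0.png');p=cams.camera_params(n)
    for nm,lo,hi in [('red',(0,150,120),(6,255,255)),('blue',(100,130,120),(115,255,255))]:
        for c,a,_ in blobs(im,lo,hi):
            print(n,nm,a,c.round(1),onz(p,[c],.025)[0].round(4))
    for c,a,m in blobs(im,(25,150,80),(35,255,255)):
        ys,xs=np.where(m); r=cv2.minAreaRect(np.c_[xs,ys].astype(np.float32))
        print(n,'yel',a,c.round(1),onz(p,[c],.062)[0].round(4), onz(p,cv2.boxPoints(r),.062).round(4)[:,:2].tolist())
    if n=='top':
        hsv=cv2.cvtColor(im,cv2.COLOR_BGR2HSV)
        m=cv2.inRange(hsv,np.array((85,5,120)),np.array((125,60,215)))
        m=cv2.morphologyEx(m,cv2.MORPH_CLOSE,np.ones((9,9)))
        l,k=cv2.connectedComponents(m)[1],None
        l=(l==l[210,235]).astype(np.uint8); print('deck px',l.sum(),hsv[210,235])
        ct=max(cv2.findContours(l,0,2)[0],key=cv2.contourArea)
        b=cv2.boxPoints(cv2.minAreaRect(ct)); print(b.tolist(), onz(p,b,.022).round(4)[:,:2].tolist())
        print('holder',onz(p,[[397*.64,269*.64]],.04).round(4))
    c=(254,190) if n=='top' else (240,208)
    cr=im[c[1]-65:c[1]+65,c[0]-85:c[0]+85]
    cv2.imwrite(f'pics/{n}c.png',cv2.resize(cr,None,fx=4.6,fy=4.6,interpolation=cv2.INTER_CUBIC))
E
```

```text
top red 50 [129.   65.2] [0.9198 0.4422 0.025 ]
top red 132 [387.2 228.6] [ 0.4008 -0.3462  0.025 ]
top red 132 [420.5 232.3] [ 0.3897 -0.4442  0.025 ]
top red 29 [219.4 203.7] [0.4771 0.1517 0.025 ]
top red 209 [150.5 253.2] [0.3315 0.3515 0.025 ]
top blue 20 [328.5  97. ] [ 0.8125 -0.1851  0.025 ]
top blue 31 [276.5 203.7] [ 0.4764 -0.0187  0.025 ]
top yel 147 [301.4 159.7] [ 0.6024 -0.0922  0.062 ] [[0.6277, -0.0573], [0.6427, -0.0729], [0.5738, -0.135], [0.559, -0.1194]]
deck px 6769 [101  14 195]
[[203.80490112304688, 210.243896484375], [210.22140502929688, 136.45404052734375], [302.6960754394531, 144.49530029296875], [296.2795715332031, 218.28515625]] [[0.458, 0.1983], [0.6865, 0.1826], [0.6601, -0.1015], [0.4329, -0.0775]]
holder [[0.5699 0.0478 0.04  ]]
side red 29 [309.2 111.2] [ 0.4499 -0.4479  0.025 ]
side red 51 [331.7 120.2] [ 0.3619 -0.4225  0.025 ]
side red 125 [312.4 134.1] [ 0.4105 -0.3302  0.025 ]
side red 31 [248.1 240.3] [0.4805 0.1513 0.025 ]
side red 81 [ 61.5 267. ] [0.9445 0.3933 0.025 ]
side red 297 [277.5 321.2] [0.3342 0.3579 0.025 ]
side blue 408 [266.4 107.1] [ 0.6059 -0.4254  0.025 ]
side blue 58 [190.3 133.1] [ 0.8171 -0.2138  0.025 ]
side blue 26 [266.5 196. ] [ 0.4793 -0.0181  0.025 ]
side blue 29 [ 74.3 270.5] [0.9027 0.391  0.025 ]
side blue 133 [182.  349.1] [0.5302 0.4964 0.025 ]
side yel 129 [234.4 161.8] [ 0.6072 -0.0923  0.062 ] [[0.648, -0.0764], [0.5703, -0.1323], [0.5572, -0.1079], [0.634, -0.053]]
side yel 15 [ 65.3 276.8] [0.891  0.4304 0.062 ] [[0.9118, 0.4282], [0.9108, 0.4218], [0.8757, 0.4331], [0.8768, 0.4395]]
```

View pics/topc.png

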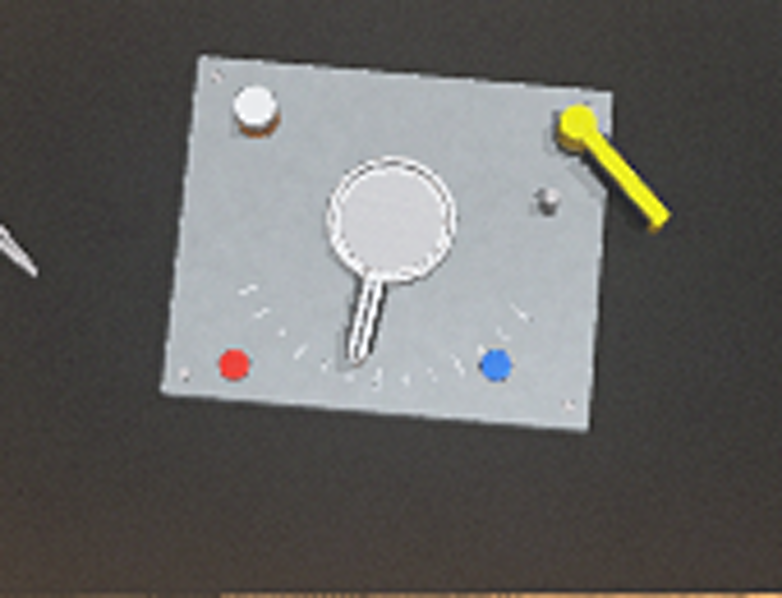

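Crop shows: deck corners (200,56), (612,92), (589,431), (163,394); holder centre (391,220); pointer tip (357,362); lever pivot (578,124), lever end (660,220).

```bash
python3 - <<'E'
from h import *
from workcell import cams,manip
p=cams.camera_params('top')
f=lambda a:np.array(a,float)/4.6+[169,125]-.39
c=onz(p,f([(200,56),(612,92),(589,431),(163,394)]),.022)[:,:2]; print('corners',c.round(4).tolist())
# stand coords: TL=(105,140) TR=(105,-140) BR=(-125,-140) BL=(-125,140)
S=np.array([(.105,.14),(.105,-.14),(-.125,-.14),(-.125,.14)])
a=S-S.mean(0);b=c-c.mean(0); th=np.arctan2((a[:,0]*b[:,1]-a[:,1]*b[:,0]).sum(),(a*b).sum())
Rm=np.array([[np.cos(th),-np.sin(th)],[np.sin(th),np.cos(th)]]); t=c.mean(0)-Rm@S.mean(0)
print('yaw',np.degrees(th),'origin',t.round(4),'res',(c-(S@Rm.T+t)).round(4).tolist())
print('holder c',onz(p,f([(391,220)]),.04).round(4))
tip=onz(p,f([(357,358)]),.062)[0,:2]; print('tip',tip.round(4))
piv=onz(p,f([(578,124)]),.065)[0,:2]; lt=onz(p,f([(660,219)]),.062)[0,:2]
print('pivot',piv, Rm@[.07,-.115]+t,'locktip',lt)
red=np.array([.479,.1515]); st=lambda w:Rm.T@(w-t)
for n,w in [('red',red),('tip',tip),('ltip',lt),('blue',np.array([.478,-.0185]))]: print(n,'stand',st(w).round(4))
rr=st(red); print('red pointer angle',np.degrees(np.arctan2(-rr[1],-rr[0])),np.hypot(*rr)); q=st(tip);print('tip angle',np.degrees(np.arctan2(-q[1],-q[0])))
o=manip.get_obs();print(R.from_quat(o['ee_rot']).as_matrix().round(3).tolist())
E
```

```text
corners [[0.6855, 0.1769], [0.6598, -0.0983], [0.4328, -0.0786], [0.4579, 0.1976]]
yaw -5.189336207739231 origin [0.569  0.0485] res [[-0.0007, -0.0015], [-0.0011, 0.0022], [0.001, 0.001], [0.0008, -0.0017]]
holder c [[0.569  0.0492 0.04  ]]
tip [0.4753 0.0707]
pivot [ 0.62630192 -0.07132372] [ 0.62826948 -0.07236369] locktip [ 0.56433764 -0.12289296]
red stand [-0.0989  0.0944]
tip stand [-0.0953  0.0136]
ltip stand [ 0.0109 -0.1711]
blue stand [-0.0845 -0.0749]
red pointer angle -43.67848218596207 0.13675591490704161
tip angle -8.1226732554196
[[0.37, -0.929, -0.001], [-0.929, -0.37, 0.001], [-0.001, 0.0, -1.0]]
```

Call:
move_arm([
  [0, 0, -55, -0.467, -0.467, 0.04, 0],
  [0, 0, -55, -0.467, -0.467, 0.04, 0],
  [0, 0, -55, -0.467, -0.467, 0.04, 0],
  [0, 0, -55, -0.467, -0.467, 0.04, 0],
  [0, 0, -55, -0.467, -0.467, 0.04, 0],
  [0, 0, -55, -0.467, -0.467, 0.04, 0],
  [0, 0, -55, -0.467, -0.467, 0.04, 0],
  [0, 0, -55, -0.467, -0.467, 0.04, 0],
  [0, 0, -55, -0.467, -0.467, 0.04, 0],
  [0, 0, -55, -0.467, -0.467, 0.04, 0],
])

```text
clock: 1.1
position: [0.4287, -0.1204, 0.1629]
ee_rot: [0.993, -0.116, 0.0, 0.0]
ft_force: [1.0, -1.7, -1.1]
grip_width: 0.001
```

Call:
move_arm([
  [0, 0, 0, 0.027, -0.15, 0.03, 0],
  [0, 0, 0, 0.027, -0.15, 0.03, 0],
  [0, 0, 0, 0.027, -0.15, 0.03, 0],
  [0, 0, 0, 0.027, -0.15, 0.03, 0],
  [0, 0, 0, 0.027, -0.15, 0.03, 0],
])

```text
clock: 1.6
position: [0.489, 0.0191, 0.1324]
ee_rot: [0.993, -0.114, -0.001, -0.0]
ft_force: [0.6, -0.5, -0.1]
grip_width: 0.002
```

```bash
cat >> h.py <<'E'
def tgt(o,xyz,yang):
    "row (rotz deg, shift) to bring the tool to xyz with tool y at world angle yang (deg), z down"
    r=R.from_quat(o['ee_rot']); a=np.radians(yang+90)
    x=np.array([np.cos(a),np.sin(a),0]); z=np.array([0,0,-1.]); T=np.c_[x,np.cross(z,x),z]
    return (r.inv()*R.from_matrix(T)).as_rotvec(degrees=True).round(1), r.inv().apply(np.array(xyz)-o['position']).round(4)
E
python3 - <<'E'
from h import *
from workcell import cams,manip
im=cams.camera('wrist')[:,:,::-1];cv2.imwrite('pics/w1.png',cv2.resize(im,(768,576)))
o=manip.get_obs();print(o['clock'],o['position'],o['ee_rot'],o['ft_force'],tgt(o,[.492,.027,.042],256.9))
E
```

```text
1.65 [0.48897078 0.0173296  0.13260733] [ 9.93320902e-01 -1.15383439e-01 -4.95571218e-04  5.42442727e-05] [-0.00990027 -1.5791505  -0.15607866] (array([ 0. ,  0.1, -0.2]), array([ 0.0008, -0.0101,  0.0906]))
```

View pics/w1.png

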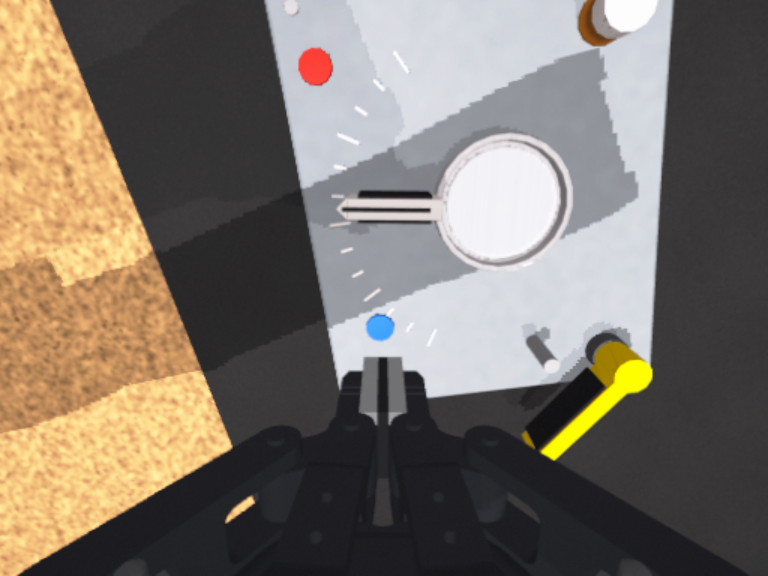

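Wrist view: red (315,66), holder (505,201), pointer line from (440,210) to (343,209), blue (380,327); fingertips at (382,370), clear of everything.

```bash
python3 - <<'E'
from h import *
from workcell import cams
p=cams.camera_params('wrist'); s=lambda a:(np.array(a,float)+.5)/1.5-.5
im=cv2.resize(cv2.imread('pics/w1.png'),(512,384),interpolation=cv2.INTER_AREA)
for c,a,_ in blobs(im,(0,150,120),(6,255,255),100): print('red',a,c,onz(p,[c],.025)[0].round(4))
print('holder',onz(p,s([(505,201)]),.04).round(4)); print('line',onz(p,s([(440,210),(347,209)]),.062).round(4))
print('lock piv,tip',onz(p,s([(632,373)]),.067).round(4),onz(p,s([(547,452)]),.062).round(4))
E
```

```text
red 420 [209.72619048  43.89761905] [0.4781 0.1475 0.025 ]
holder [[0.572  0.0474 0.04  ]]
line [[0.5304 0.0547 0.062 ]
 [0.4794 0.0673 0.062 ]]
lock piv,tip [[ 0.6268 -0.0708  0.067 ]] [[ 0.57  -0.122  0.062]]
```

Call:
move_arm([
  [0, 0, 0, 0, 0, 0.045, 0],
  [0, 0, 0, 0, 0, 0.08, 0],
  [0, 0, 0, 0, 0, 0.09, 0],
  [0, 0, 0, 0, 0, 0.09, 0],
])

```text
clock: 2.05
position: [0.4883, 0.0162, 0.0424]
ee_rot: [0.993, -0.117, -0.001, 0.0]
ft_force: [0.1, 0.1, 0.5]
grip_width: 0.002
```

```bash
python3 - <<'E'
from h import *
from workcell import manip
o=manip.get_obs();O=np.array([.57,.048])
for th in [167,164,160,156,152,148,144,140,138]:
    a=np.radians(th);u=np.array([np.cos(a),np.sin(a)]);n=np.array([u[1],-u[0]])
    c=O+.071*u-.019*n; print(th,*tgt(o,[*c,.0424],th+90))
E
```

```text
167 [ 0.   0.1 -0.4] [ 0.0012 -0.0304 -0.0001]
164 [0.  0.1 2.6] [ 0.0003 -0.0341 -0.0001]
160 [0.1 0.1 6.6] [-0.0006 -0.0392 -0.0001]
156 [ 0.1  0.1 10.6] [-0.0012 -0.0443 -0.0001]
152 [ 0.1  0.1 14.6] [-0.0014 -0.0494 -0.0001]
148 [ 0.1  0.1 18.6] [-0.0013 -0.0545 -0.0001]
144 [ 0.1  0.1 22.6] [-0.0008 -0.0596 -0.0001]
140 [ 0.1  0.1 26.6] [ 0.0001 -0.0647 -0.0001]
138 [ 0.1  0.1 28.6] [ 0.0006 -0.0672 -0.0001]
```

Call:
move_arm([
  [0, 0, 0, 0.001, -0.02, 0, 0],
  [0, 0, 0, 0.001, -0.03, 0, 0],
  [0, 0, 3, 0, -0.034, 0, 0],
  [0, 0, 7, -0.001, -0.039, 0, 0],
  [0, 0, 11, -0.001, -0.044, 0, 0],
  [0, 0, 15, -0.001, -0.049, 0, 0],
  [0, 0, 19, -0.001, -0.0545, 0, 0],
  [0, 0, 23, -0.001, -0.06, 0, 0],
  [0, 0, 27, 0, -0.065, 0, 0],
  [0, 0, 29, 0.001, -0.067, 0, 0],
])

```text
clock: 3.05
position: [0.5068, 0.0829, 0.0447]
ee_rot: [0.932, -0.362, 0.001, -0.0]
ft_force: [0.3, 0.8, -0.0]
grip_width: 0.001
```

```bash
python3 - <<'E'
from h import *
from workcell import cams,manip
im=cams.camera('wrist')[:,:,::-1];cv2.imwrite('pics/w2.png',cv2.resize(im,(768,576)))
o=manip.get_obs();print(o['clock'],o['position'],o['ee_rot'],o['ft_force'])
E
```

```text
3.1 [0.50694528 0.08296968 0.04469803] [ 9.32055853e-01 -3.62312478e-01  1.13970676e-03 -5.06075833e-04] [0.59873379 0.1054973  0.6015211 ]
```

View pics/w2.png

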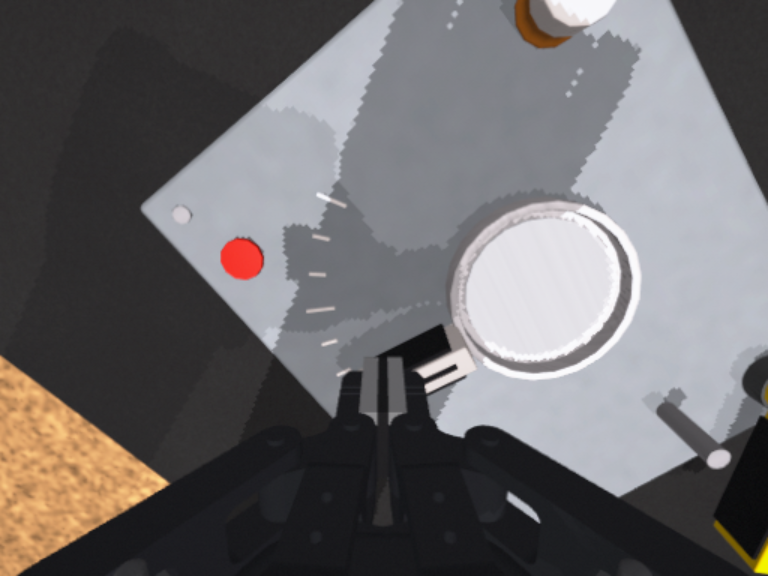

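Wrist view: red (242,259), holder (545,288), part of the pointer's black line from (458,365) to (428,381); the rest is hidden by the finger.

```bash
python3 - <<'E'
from h import *
from workcell import cams,manip
p=cams.camera_params('wrist'); s=lambda a:(np.array(a,float)+.5)/1.5-.5
h=onz(p,s([(545,290)]),.04)[0,:2]; r=onz(p,s([(242,259)]),.025)[0,:2]; L=onz(p,s([(458,365),(428,381)]),.062)[:,:2]
print(h,r,L); d=L[1]-L[0]; print('red ang',np.degrees(np.arctan2(*(r-h)[::-1])),'line',np.degrees(np.arctan2(*d[::-1])),'from axis',np.degrees(np.arctan2(*(L-h).T[::-1])))
# angle from tool face
o=manip.get_obs();print(manip.get_obs()['position'][:2]-h)
im=cams.camera('top')[:,:,::-1];cv2.imwrite('pics/top1.png',im)
c=(254,190);cv2.imwrite('pics/t1c.png',cv2.resize(im[c[1]-65:c[1]+65,c[0]-85:c[0]+85],None,fx=4.6,fy=4.6,interpolation=cv2.INTER_CUBIC))
E
```

```text
[0.57264497 0.04926544] [0.47846593 0.14952038] [[0.52554365 0.05797196]
 [0.5115715  0.06068109]]
red ang 133.21013595146707 line 169.02680852686 from axis [169.52727847 169.41263739]
[-0.06569969  0.03370424]
```

View pics/t1c.png

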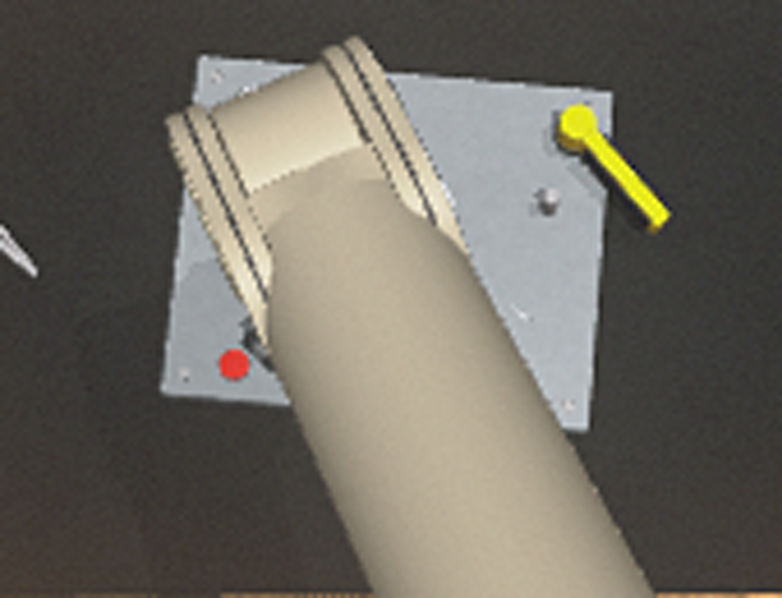

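Arm hides the pointer in the top view. The wrist measurement says the pointer has not turned (169°) while the finger should be past it; checking in the side camera.

```bash
python3 - <<'E'
from h import *
from workcell import cams,manip
im=cams.camera('side')[:,:,::-1];c=(245,205)
cv2.imwrite('pics/s1c.png',cv2.resize(im[c[1]-60:c[1]+60,c[0]-80:c[0]+80],None,fx=5,fy=5,interpolation=cv2.INTER_CUBIC))
p=cams.camera_params('wrist');o=manip.get_obs();O=np.array([.5705,.048])
print('tcp px',proj(p,o['position'])*1.5)
for th in (168,138):
  a=np.radians(th);u=np.array([np.cos(a),np.sin(a)]);print(th,(proj(p,[[*(O+u*r),.062] for r in (.048,.07,.1)])*1.5).round().tolist())
E
```

```text
tcp px [[383.38582858 334.62387114]]
168 [[454.0, 367.0], [407.0, 391.0], [347.0, 422.0]]
138 [[441.0, 313.0], [385.0, 313.0], [309.0, 313.0]]
```

View pics/s1c.png

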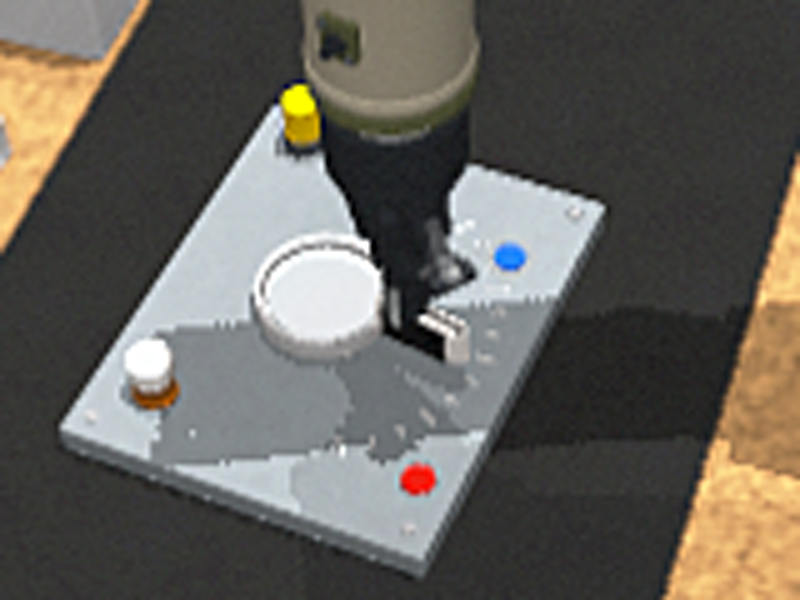

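```bash
python3 - <<'E'
from h import *
from workcell import cams,manip
p=cams.camera_params('side');o=manip.get_obs();O=np.array([.5705,.048])
f=lambda P:((proj(p,P)-[165,145])*5).round().tolist()
Z=R.from_quat(o['ee_rot']).as_matrix()
print(o['clock'],'tcp',f(o['position']),'grasp pt',f(o['position']-.019*Z[:,2]),'front/back',f(o['position']-.011*Z[:,1]),f(o['position']+.011*Z[:,1]))
for th in (168,160,150,138):
  a=np.radians(th);u=np.array([np.cos(a),np.sin(a)]);print(th,f([[*(O+u*r),.062] for r in (.048,.07,.1)]),f([[*(O+u*.1),.034]]))
pw=cams.camera_params('wrist'); print('wrist cam in tool',Z.T@(pw['xyz']-o['position']), (R.from_matrix(Z).inv()*R.from_quat(pw['rotation'])).as_euler('xyz',degrees=True))
E
```

```text
3.2 tcp [[410.0, 351.0]] grasp pt [[409.0, 331.0]] front/back [[393.0, 359.0]] [[427.0, 343.0]]
168 [[395.0, 293.0], [428.0, 308.0], [473.0, 328.0]] [[474.0, 358.0]]
160 [[388.0, 301.0], [418.0, 319.0], [459.0, 344.0]] [[460.0, 374.0]]
150 [[378.0, 309.0], [403.0, 331.0], [438.0, 362.0]] [[439.0, 392.0]]
138 [[363.0, 317.0], [382.0, 344.0], [408.0, 380.0]] [[409.0, 410.0]]
wrist cam in tool [-0.00066457 -0.08010014 -0.18103077] [ 1.61718167e+02  2.35272321e-02 -3.91116568e-02]
```

Side and wrist views agree: pointer still at about 168°, and the finger rode over its top: the drawn fingertip sits roughly 17–20 mm higher than the reported TCP. I'll rise, go back to the near side and go in lower.

```bash
python3 - <<'E'
from h import *
from workcell import manip
o=manip.get_obs();O=np.array([.5705,.048]);
a=np.radians(168);u=np.array([np.cos(a),np.sin(a)]);n=np.array([u[1],-u[0]])
c=O+.071*u-.045*n; print(c,tgt(o,[*c,.09],258),tgt(o,[*c,.027],258))
E
```

```text
[0.49169549 0.01874509] (array([ -0. ,  -0.1, -30.2]), array([ 0.0319,  0.057 , -0.0458])) (array([ -0. ,  -0.1, -30.2]), array([0.0318, 0.0571, 0.0172]))
```

Call:
move_arm([
  [0, 0, 0, 0, 0, -0.045, 0],
  [0, 0, 0, 0, 0, -0.05, 0],
  [0, 0, -8, 0.008, 0.014, -0.05, 0],
  [0, 0, -16, 0.016, 0.03, -0.05, 0],
  [0, 0, -24, 0.024, 0.045, -0.05, 0],
  [0, 0, -30, 0.032, 0.057, -0.05, 0],
  [0, 0, -30, 0.032, 0.057, -0.02, 0],
  [0, 0, -30, 0.032, 0.057, 0, 0],
  [0, 0, -30, 0.032, 0.057, 0.01, 0],
  [0, 0, -30, 0.032, 0.057, 0.015, 0],
])

```text
clock: 4.2
position: [0.4908, 0.0186, 0.0276]
ee_rot: [0.994, -0.107, -0.0, 0.0]
ft_force: [0.4, -0.7, 0.4]
grip_width: 0.003
```

```bash
python3 - <<'E'
from h import *
from workcell import cams,manip
im=cams.camera('side')[:,:,::-1];c=(245,205)
cv2.imwrite('pics/s2c.png',cv2.resize(im[c[1]-60:c[1]+60,c[0]-80:c[0]+80],None,fx=5,fy=5,interpolation=cv2.INTER_CUBIC))
p=cams.camera_params('side')
o=manip.get_obs();print(o['clock'],o['position'],o['ft_force'],(proj(p,o['position'])-[165,145])*5)
O=np.array([.5705,.048])
for th in [168,164,160,156,152,148,144,140,138,136,134,132]:
    a=np.radians(th);u=np.array([np.cos(a),np.sin(a)]);n=np.array([u[1],-u[0]])
    c=O+.071*u-.019*n; print(th,*tgt(o,[*c,.027],th+90))
E
```

```text
4.25 [0.4907819  0.01872931 0.02745214] [-0.84640199 -0.31394993 -0.95359125] [[470.76813507 293.30215055]]
168 [ 0.   0.  -0.3] [ 0.0008 -0.0262  0.0004]
164 [0.  0.  3.7] [-0.0004 -0.0312  0.0005]
160 [0.  0.  7.7] [-0.0012 -0.0363  0.0005]
156 [ 0.   0.  11.7] [-0.0017 -0.0414  0.0005]
152 [ 0.   0.  15.7] [-0.0018 -0.0465  0.0004]
148 [ 0.   0.  19.7] [-0.0016 -0.0516  0.0004]
144 [ 0.   0.  23.7] [-0.001  -0.0567  0.0004]
140 [ 0.   0.  27.7] [-0.     -0.0618  0.0004]
138 [ 0.   0.  29.7] [ 0.0006 -0.0643  0.0004]
136 [ 0.   0.  31.7] [ 0.0013 -0.0667  0.0004]
134 [ 0.   0.  33.7] [ 0.0021 -0.0692  0.0004]
132 [ 0.   0.  35.7] [ 0.0029 -0.0716  0.0004]
```

View pics/s2c.png

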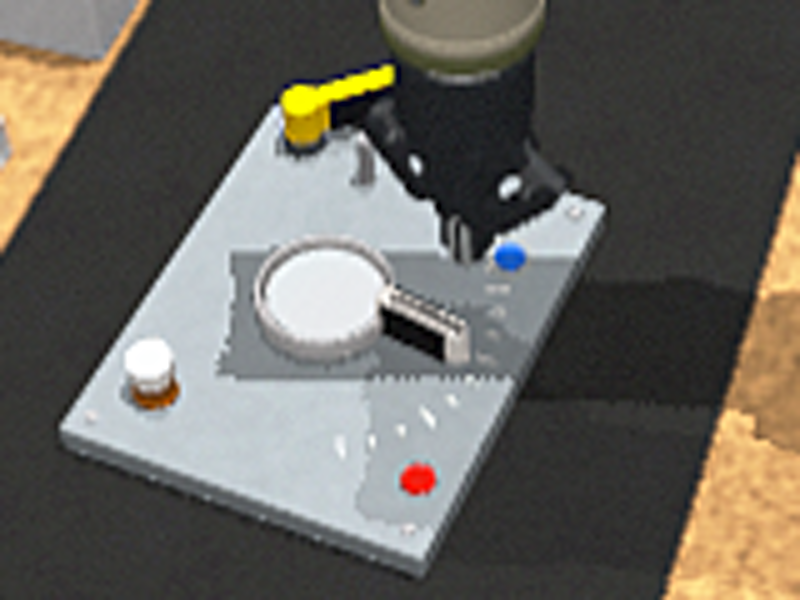

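Side view: fingertip ends at (466,260), where the reported TCP projects to (471,293). So the real tip sits ~30 mm above the reported TCP and would still only skim the arm. Going lower in guarded small steps.

Call:
move_arm([
  [0, 0, 0, 0, 0, 0.002, 0],
  [0, 0, 0, 0, 0, 0.004, 0],
  [0, 0, 0, 0, 0, 0.005, 0],
  [0, 0, 0, 0, 0, 0.006, 0],
])

```text
clock: 4.65
position: [0.4913, 0.0187, 0.0223]
ee_rot: [0.994, -0.107, 0.0, 0.0]
ft_force: [0.4, -0.7, 0.1]
grip_width: -0.001
```

Call:
move_arm([
  [0, 0, 0, 0, 0, 0.002, 0],
  [0, 0, 0, 0, 0, 0.003, 0],
])

```text
clock: 4.85
position: [0.491, 0.0187, 0.0189]
ee_rot: [0.994, -0.107, 0.0, 0.0]
ft_force: [-0.5, -0.8, 0.2]
grip_width: -0.001
```

No force with the TCP reading below the deck top, so the reported TCP is indeed low. A further 5 mm.

Call:
move_arm([
  [0, 0, 0, 0, 0, 0.002, 0],
  [0, 0, 0, 0, 0, 0.004, 0],
  [0, 0, 0, 0, 0, 0.006, 0],
  [0, 0, 0, 0, 0, 0.006, 0],
])

```text
clock: 5.25
position: [0.4908, 0.0187, 0.0126]
ee_rot: [0.994, -0.107, -0.0, 0.0]
ft_force: [-0.2, 0.2, 0.3]
grip_width: 0.002
```

```bash
python3 - <<'E'
from h import *
from workcell import cams,manip
im=cams.camera('side')[:,:,::-1];c=(245,205)
cv2.imwrite('pics/s3c.png',cv2.resize(im[c[1]-60:c[1]+60,c[0]-80:c[0]+80],None,fx=5,fy=5,interpolation=cv2.INTER_CUBIC))
p=cams.camera_params('side');o=manip.get_obs();print(o['clock'],o['position'],o['ft_force'],(proj(p,o['position'])-[165,145])*5)
w=cams.camera_params('wrist');print(w['xyz']-o['position'])
for z in (.03,.04,.05): print(z,(proj(p,[*o['position'][:2],z])-[165,145])*5)
E
```

```text
5.3 [0.4908829  0.01873642 0.01280705] [ 1.06632092 -0.30161653  0.46233637] [[470.98856444 308.67164553]]
[0.01641071 0.07881941 0.18102775]
0.03 [[470.53492405 290.56585135]]
0.04 [[470.2666901  279.86431229]]
0.05 [[469.99516661 269.03476209]]
```

View pics/s3c.png

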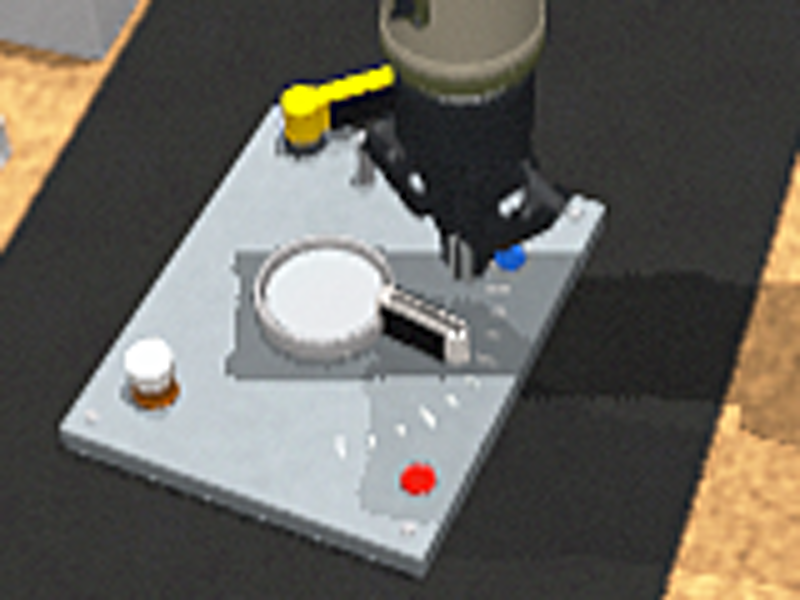

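Side view: fingertip now ends at (465,277), i.e. z ≈ 42 mm, properly beside the pointer. Pushing along the arc, short of the target.

Call:
move_arm([
  [0, 0, 0, 0.001, -0.02, 0, 0],
  [0, 0, 0, 0.001, -0.026, 0, 0],
  [0, 0, 4, 0, -0.031, 0, 0],
  [0, 0, 8, -0.001, -0.036, 0, 0],
  [0, 0, 12, -0.002, -0.041, 0, 0],
  [0, 0, 16, -0.002, -0.0465, 0, 0],
  [0, 0, 20, -0.002, -0.0515, 0, 0],
  [0, 0, 24, -0.001, -0.057, 0, 0],
  [0, 0, 28, 0, -0.062, 0, 0],
  [0, 0, 28, 0, -0.062, 0, 0],
])

```text
clock: 6.3
position: [0.5042, 0.0796, 0.013]
ee_rot: [0.939, -0.345, 0.0, 0.0]
ft_force: [-0.3, 0.4, -0.4]
grip_width: 0.003
```

```bash
cat > m.py <<'E'
from h import *
from workcell import cams,manip
import sys
im=np.ascontiguousarray(cams.camera('wrist')[:,:,::-1]);cv2.imwrite('pics/%s.png'%sys.argv[1],cv2.resize(im,(768,576)))
p=cams.camera_params('wrist');o=manip.get_obs();print(o['clock'],o['position'],o['ft_force'])
for c,a,_ in blobs(im,(0,150,120),(6,255,255),100): print('red',a,c*1.5,onz(p,[c],.025)[0].round(4))
E
python3 m.py w3
```

```text
6.35 [0.50417252 0.07937518 0.01298118] [ 0.33566437 -0.20078057  0.7546345 ]
red 830 [217.40783133 261.87831325] [0.4778 0.1494 0.025 ]
```

View pics/w3.png

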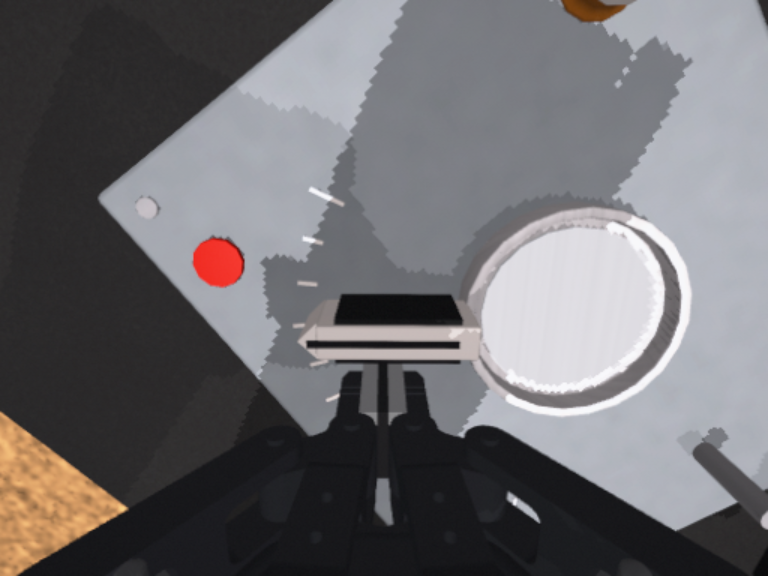

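Wrist view: the pointer moved with the finger: its black line runs (307,344) to (460,345), red is at (217,262), holder at (585,308).

```bash
python3 - <<'E'
from h import *
from workcell import cams,manip
p=cams.camera_params('wrist');o=manip.get_obs(); s=lambda a:(np.array(a,float)+.5)/1.5-.5
L=onz(p,s([(460,345.5),(307,344)]),.062)[:,:2]; r=np.array([.4778,.1494])
d=L[1]-L[0];u=d/np.hypot(*d);n=np.array([-u[1],u[0]]);print(L,'ang',np.degrees(np.arctan2(u[1],u[0])),'red left offset',n@(r-L[0]), 'axis offset',n@(np.array([.5705,.048])-L[0]))
h=onz(p,s([(587,311)]),.04)[0,:2];print('holder',h,n@(h-L[0]))
T=L[1]
for O in (h,np.array([.5705,.048])): print('tip ang',np.degrees(np.arctan2(*(T-O)[::-1])),'red',np.degrees(np.arctan2(*(r-O)[::-1])))
C=o['position'][:2];print('tool face dist',n@(C-L[0]))
O=np.array([.571,.048]);off=-n@(C-L[0])
E
```

```text
[[0.53474034 0.07708838]
 [0.49680131 0.10979632]] ang 139.23477182929187 red left offset -0.017588374879517744 axis offset -0.0013183720006304566
holder [0.57575279 0.04740206] -0.00429536284197637
tip ang 141.68117113111416 red 133.84102149940887
tip ang 140.02018231071378 red 132.43359161837787
tool face dist 0.018227593759648743
```

```bash
python3 - <<'E'
from h import *
from workcell import manip
o=manip.get_obs();O=np.array([.571,.048]);C=o['position'][:2];x=R.from_quat(o['ee_rot']).as_matrix()[:,1];y0=np.degrees(np.arctan2(x[1],x[0]))
for a in (2,4,6,6.5,7): print(a,tgt(o,[*(O+R.from_euler('z',-a,degrees=True).as_matrix()[:2,:2]@(C-O)),o['position'][2]],y0-a))
E
```

```text
2 (array([ 0., -0.,  2.]), array([-0.0006, -0.0025, -0.    ]))
4 (array([ 0., -0.,  4.]), array([-0.0012, -0.005 , -0.    ]))
6 (array([ 0., -0.,  6.]), array([-0.0016, -0.0076, -0.    ]))
6.5 (array([ 0. , -0. ,  6.5]), array([-0.0017, -0.0082, -0.    ]))
7 (array([ 0., -0.,  7.]), array([-0.0018, -0.0088, -0.    ]))
```

Call:
move_arm([
  [0, 0, 2, -0.0006, -0.0025, 0, 0],
  [0, 0, 4, -0.0012, -0.005, 0, 0],
  [0, 0, 5, -0.0014, -0.0063, 0, 0],
  [0, 0, 6, -0.0016, -0.0076, 0, 0],
  [0, 0, 6.5, -0.0017, -0.0082, 0, 0],
  [0, 0, 6.5, -0.0017, -0.0082, 0, 0],
  [0, 0, 6.5, -0.0017, -0.0082, 0, 0],
])

```text
clock: 7.05
position: [0.5082, 0.0865, 0.0129]
ee_rot: [0.918, -0.397, -0.0, 0.0]
ft_force: [-0.6, -2.0, 0.3]
grip_width: -0.005
```

```bash
cat >> m.py <<'E'
g=cv2.cvtColor(im,cv2.COLOR_BGR2GRAY)
# black line along the white top: darkest row between bright rows, per column
pts=[]
for c in range(int(sys.argv[2]),int(sys.argv[3]),3):
    col=g[205:250,c].astype(int)
    m=[(205+i) for i in range(3,42) if col[i]<70 and col[i-3:i].max()>120 and col[i+1:i+4].max()>120]
    if m: 
        j=int(m[0]); w=255-g[j-2:j+3,c].astype(float); pts.append((c,(w*np.arange(j-2,j+3)).sum()/w.sum()))
pts=np.array(pts);print(len(pts),pts[[0,-1]]*1.5)
W=onz(p,pts,.062)[:,:2];vx,vy,x0,y0=cv2.fitLine(W.astype(np.float32),cv2.DIST_HUBER,0,1e-4,1e-4).ravel()
u=np.array([vx,vy]);u*=-np.sign(u[0]);n=np.array([-u[1],u[0]]);q=np.array([x0,y0])
r=max(blobs(im,(0,150,120),(6,255,255),100),key=lambda b:b[1])[0];r=onz(p,[r],.025)[0,:2]
print('ang',np.degrees(np.arctan2(u[1],u[0])),'red off',n@(r-q),'axis off',n@(np.array([.5705,.048])-q),'far end',W[0])
E
python3 m.py w4 208 304
```

```text
7.1 [0.50814215 0.0864897  0.01289036] [-0.43155216 -1.66940326  0.19995072]
red 773 [218.40815006 298.20698577] [0.4781 0.1497 0.025 ]
32 [[312.         344.85720641]
 [451.5        344.79836512]]
ang 133.27832 red off -0.003325093860591803 axis off -0.0009144031834926026 far end [0.50522345 0.11598972]
```

Call:
move_arm([
  [0, 0, 0.6, -0.0001, -0.0008, 0, 0],
  [0, 0, 1.2, -0.0003, -0.0015, 0, 0],
  [0, 0, 1.2, -0.0003, -0.0015, 0, 0],
  [0, 0, 1.2, -0.0003, -0.0015, 0, 0],
])

```text
clock: 7.5
position: [0.5091, 0.088, 0.0129]
ee_rot: [0.914, -0.407, 0.0, -0.0]
ft_force: [-1.0, -0.5, -0.5]
grip_width: 0.001
```

```bash
python3 m.py w5 208 304
```

```text
7.55 [0.50912938 0.08794125 0.01293648] [-0.62708252 -0.54271145 -1.68745153]
red 759 [219.4229249  305.40316206] [0.4781 0.1496 0.025 ]
32 [[312.         344.79755435]
 [451.5        344.80601093]]
ang 132.03859 red off -0.00021046283390590255 axis off -0.0007821595791935824 far end [0.50679793 0.11749416]
```

Pointer within about 0.2–0.6 mm of the red disc's centre. Retreating, rising, then planning the lock approach.

Call:
move_arm([
  [0, 0, 0, 0, 0.01, 0, 0],
  [0, 0, 0, 0, 0.025, 0, 0],
  [0, 0, 0, 0, 0.03, -0.04, 0],
  [0, 0, 0, 0, 0.03, -0.08, 0],
  [0, 0, 0, 0, 0.03, -0.09, 0],
  [0, 0, 0, 0, 0.03, -0.09, 0],
  [0, 0, 0, 0, 0.03, -0.09, 0],
])

```text
clock: 8.25
position: [0.4863, 0.0675, 0.1021]
ee_rot: [0.914, -0.407, -0.0, 0.0]
ft_force: [-0.8, 0.1, -0.8]
grip_width: -0.004
```

```bash
python3 m.py w6 208 304 || true; python3 - <<'E'
from h import *
from workcell import cams,manip
o=manip.get_obs();print(o['clock'],o['position'],o['joint_pos'])
P=np.array([.6275,-.0718])
a=np.radians(219);u=np.array([np.cos(a),np.sin(a)]);n=np.array([u[1],-u[0]]);c=P+.062*u-.048*n
print(c,tgt(o,[*c,.1],300))
E
```

```text
8.3 [0.48589887 0.06756158 0.10161492] [ 0.89113622 -0.34024131 -0.19382412]
red 402 [267.58208955 202.02985075] [0.4778 0.1496 0.025 ]
8.3 [0.48589887 0.06756158 0.10161492] [ 0.35209228  0.16565623 -0.62642035  1.89395281  0.10746863  1.11705183
 -1.15292977]
[ 0.60952433 -0.14812087] (array([  0. ,   0.1, -78. ]), array([0.243 , 0.0525, 0.0014]))Traceback (most recent call last):
  File "m.py", line 15, in <module>
    pts=np.array(pts);print(len(pts),pts[[0,-1]]*1.5)
                                     ~~~^^^^^^^^
IndexError: index 0 is out of bounds for axis 0 with size 0
```

View pics/w6.png

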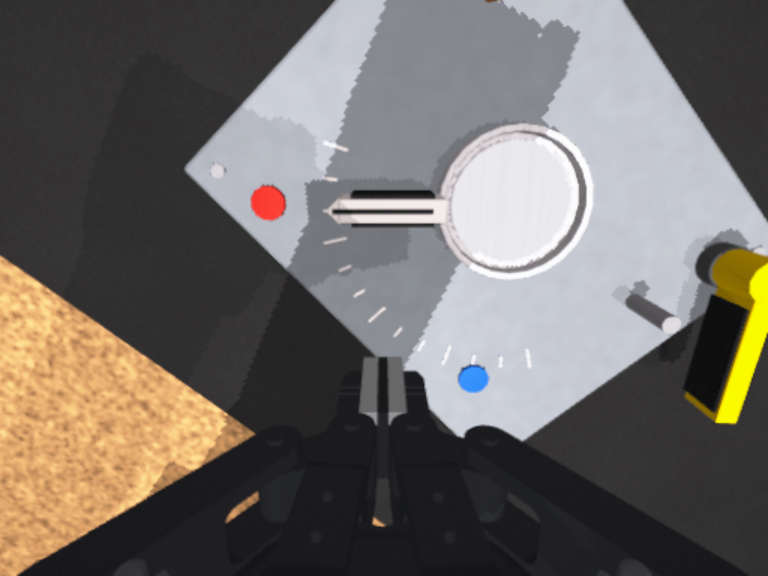

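Wrist view, arm clear: pointer line from (333,211) to (433,211), red at (268,202), lever at right, from (765,280) to (728,418).

```bash
python3 - <<'E'
from h import *
from workcell import cams,manip
p=cams.camera_params('wrist'); s=lambda a:(np.array(a,float)+.5)/1.5-.5
L=onz(p,s([(433,211.3),(335,211)]),.062)[:,:2]; h=onz(p,s([(516,201)]),.04)[0,:2]; r=np.array([.4778,.1496])
d=L[1]-L[0];u=d/np.hypot(*d);n=np.array([-u[1],u[0]]);print(np.degrees(np.arctan2(u[1],u[0])),'red off',n@(r-L[0]),'holder off',n@(h-L[0]),h)
print('lever',onz(p,s([(728,418)]),.062))
E
```

```text
131.8683009718932 red off 0.0004170244805180807 holder off -0.0024816283329016347 [0.57204314 0.04879039]
lever [[ 0.56672472 -0.12517983  0.062     ]]
```

Call:
move_arm([
  [0, 0, -8, 0.03, 0.005, 0, 0],
  [0, 0, -16, 0.055, 0.012, 0, 0],
  [0, 0, -24, 0.08, 0.017, 0, 0],
  [0, 0, -32, 0.105, 0.022, 0, 0],
  [0, 0, -40, 0.13, 0.028, 0, 0],
  [0, 0, -48, 0.155, 0.034, 0, 0],
  [0, 0, -56, 0.18, 0.04, 0, 0],
  [0, 0, -64, 0.205, 0.045, 0, 0],
  [0, 0, -72, 0.23, 0.05, 0, 0],
  [0, 0, -78, 0.243, 0.0525, 0, 0],
])

```text
clock: 9.3
position: [0.61, -0.15, 0.1006]
ee_rot: [0.965, 0.261, -0.001, -0.001]
ft_force: [0.6, -0.4, -0.0]
grip_width: 0.004
```

Call:
move_arm([
  [0, 0, 0, 0, 0, 0, 0],
  [0, 0, 0, 0, 0, 0, 0],
])

```text
clock: 9.5
position: [0.6096, -0.1468, 0.1015]
ee_rot: [0.966, 0.258, -0.001, -0.001]
ft_force: [-0.3, 1.0, -0.1]
grip_width: -0.001
```

```bash
python3 - <<'E'
from h import *
from workcell import cams,manip
im=np.ascontiguousarray(cams.camera('wrist')[:,:,::-1]);cv2.imwrite('pics/w7.png',cv2.resize(im,(768,576)))
p=cams.camera_params('wrist');o=manip.get_obs();print(o['clock'],o['position'],o['joint_pos'].round(2),o['ee_rot'].round(3))
for c,a,m in blobs(im,(25,150,80),(35,255,255),60):
    ys,xs=np.where(m);print('yel',a,c*1.5); b=cv2.boxPoints(cv2.minAreaRect(np.c_[xs,ys].astype(np.float32)));print((b*1.5).round().tolist(),onz(p,b,.062)[:,:2].round(4).tolist())
P=np.array([.6275,-.0718])
for th in [219,215,210,205,200,195,190,185,180,178,176,174.8]:
    a=np.radians(th);u=np.array([np.cos(a),np.sin(a)]);n=np.array([u[1],-u[0]]);c=P+.062*u-.018*n
    print(th,tgt(o,[*c,.0128],min(th+90,300)))
E
```

```text
9.55 [ 0.60970259 -0.14640961  0.10199285] [ 0.65  0.48 -0.65  1.54  0.3   1.23  0.48] [ 0.966  0.258 -0.001 -0.001]
yel 2187 [429.74074074 214.260631  ]
[[321.0, 197.0], [513.0, 179.0], [517.0, 224.0], [325.0, 242.0]] [[0.5548, -0.1123], [0.6315, -0.0584], [0.6461, -0.0754], [0.5671, -0.1313]]
219 (array([-0.1,  0. , -0.1]), array([-0.0057, -0.0281,  0.0892]))
215 (array([-0.1,  0. , -0.1]), array([-0.0075, -0.0322,  0.0893]))
210 (array([-0.1,  0. , -0.1]), array([-0.0093, -0.0376,  0.0893]))
205 (array([-0.1,  0. ,  4.9]), array([-0.0106, -0.043 ,  0.0893]))
200 (array([-0.1,  0.1,  9.9]), array([-0.0115, -0.0486,  0.0893]))
195 (array([-0.1,  0.1, 14.9]), array([-0.0118, -0.0542,  0.0893]))
190 (array([-0.1,  0.1, 19.9]), array([-0.0117, -0.0598,  0.0893]))
185 (array([-0.1,  0.1, 24.9]), array([-0.0111, -0.0654,  0.0893]))
180 (array([-0.1,  0.1, 29.9]), array([-0.01  , -0.071 ,  0.0893]))
178 (array([-0.1,  0.1, 31.9]), array([-0.0095, -0.0731,  0.0893]))
176 (array([-0.1,  0.1, 33.9]), array([-0.0088, -0.0753,  0.0893]))
174.8 (array([-0.1,  0.1, 35.1]), array([-0.0084, -0.0766,  0.0893]))
```

Call:
move_arm([
  [0, 0, 0, -0.002, 0, 0.04, 0],
  [0, 0, 0, -0.005, 0, 0.07, 0],
  [0, 0, 0, -0.006, 0, 0.089, 0],
  [0, 0, 0, -0.006, 0, 0.089, 0],
  [0, 0, 0, -0.006, -0.014, 0.089, 0],
  [0, 0, 0, -0.006, -0.028, 0.089, 0],
  [0, 0, 0, -0.0075, -0.032, 0.089, 0],
  [0, 0, 0, -0.009, -0.0375, 0.089, 0],
  [0, 0, 5, -0.0105, -0.043, 0.089, 0],
  [0, 0, 10, -0.0115, -0.0485, 0.089, 0],
])

```text
clock: 10.55
position: [0.5768, -0.112, 0.015]
ee_rot: [0.985, 0.172, 0.001, 0.001]
ft_force: [1.9, -2.3, 0.6]
grip_width: 0.002
```

```bash
cat > l.py <<'E'
from h import *
from workcell import cams,manip
im=np.ascontiguousarray(cams.camera('wrist')[:,:,::-1]);cv2.imwrite('pics/w8.png',cv2.resize(im,(768,576)))
p=cams.camera_params('wrist');o=manip.get_obs();print(o['clock'],o['position'],o['ft_force'])
for c,a,m in blobs(im,(25,150,80),(35,255,255),60):
    ys,xs=np.where(m); b=cv2.boxPoints(cv2.minAreaRect(np.c_[xs,ys].astype(np.float32)));print('yel',a,(b*1.5).round().tolist(),onz(p,b,.062)[:,:2].round(4).tolist())
P=np.array([.6275,-.0718])
for th in [195,190,185,180,178,176,174,172,170]:
    a=np.radians(th);u=np.array([np.cos(a),np.sin(a)]);n=np.array([u[1],-u[0]]);c=P+.062*u-.018*n
    print(th,tgt(o,[*c,.0128],min(th+90,300)))
E
python3 l.py
```

```text
10.6 [ 0.57628756 -0.11101955  0.01494238] [ 1.35218981 -1.56014393  0.90724597]
yel 4603 [[318.0, 324.0], [607.0, 311.0], [609.0, 373.0], [321.0, 387.0]] [[0.5474, -0.0943], [0.6337, -0.0587], [0.6456, -0.0785], [0.5551, -0.1162]]
195 (array([ 0.1, -0.1,  4.5]), array([-0.0019, -0.0068,  0.0021]))
190 (array([ 0.1, -0.1,  9.5]), array([-0.0028, -0.0124,  0.0021]))
185 (array([ 0. , -0.1, 14.5]), array([-0.0032, -0.018 ,  0.0021]))
180 (array([ 0. , -0.1, 19.5]), array([-0.0031, -0.0236,  0.0021]))
178 (array([ 0. , -0.1, 21.5]), array([-0.0029, -0.0259,  0.0021]))
176 (array([ 0. , -0.1, 23.5]), array([-0.0027, -0.0281,  0.0021]))
174 (array([ 0. , -0.1, 25.5]), array([-0.0023, -0.0303,  0.0021]))
172 (array([ 0. , -0.1, 27.5]), array([-0.0019, -0.0325,  0.0021]))
170 (array([ 0. , -0.1, 29.5]), array([-0.0015, -0.0347,  0.0021]))
```

Lever is following the finger (force ~2.5 N). Continue towards the stop.

Call:
move_arm([
  [0, 0, 4.5, -0.002, -0.007, 0.002, 0],
  [0, 0, 9.5, -0.003, -0.0125, 0.002, 0],
  [0, 0, 14.5, -0.003, -0.018, 0.002, 0],
  [0, 0, 17, -0.003, -0.021, 0.002, 0],
  [0, 0, 19.5, -0.003, -0.0235, 0.002, 0],
  [0, 0, 21.5, -0.003, -0.026, 0.002, 0],
  [0, 0, 23.5, -0.0025, -0.028, 0.002, 0],
  [0, 0, 23.5, -0.0025, -0.028, 0.002, 0],
])

```text
clock: 11.4
position: [0.5644, -0.0868, 0.0125]
ee_rot: [1.0, -0.03, 0.0, 0.001]
ft_force: [0.7, -2.9, 1.5]
grip_width: -0.002
```

```bash
python3 l.py
```

```text
11.45 [ 0.56439467 -0.08676792  0.01241354] [ 0.63395659 -3.2420808   2.58629817]
yel 1451 [[552.0, 318.0], [616.0, 318.0], [616.0, 381.0], [552.0, 381.0]] [[0.6194, -0.0617], [0.6397, -0.0629], [0.6421, -0.0857], [0.6207, -0.0845]]
195 (array([  0.1,  -0. , -18.4]), array([ 0.009 ,  0.018 , -0.0004]))
190 (array([  0.1,  -0. , -13.4]), array([ 0.006 ,  0.0132, -0.0004]))
185 (array([ 0.1, -0. , -8.4]), array([ 0.0034,  0.0082, -0.0004]))
180 (array([ 0. , -0. , -3.4]), array([ 0.0013,  0.003 , -0.0004]))
178 (array([ 0. , -0. , -1.4]), array([ 0.0006,  0.0008, -0.0004]))
176 (array([ 0. , -0. ,  0.6]), array([-0.0001, -0.0013, -0.0004]))
174 (array([ 0. , -0. ,  2.6]), array([-0.0006, -0.0035, -0.0004]))
172 (array([ 0. , -0. ,  4.6]), array([-0.0011, -0.0057, -0.0004]))
170 (array([ 0. , -0. ,  6.6]), array([-0.0016, -0.0079, -0.0004]))
```

Force still at friction level, so keep pushing 1 mm at a time until it rises at the stop.

Call:
move_arm([
  [0, 0, 1, 0, -0.001, 0, 0],
  [0, 0, 1.5, 0, -0.002, 0, 0],
  [0, 0, 2, 0, -0.003, 0, 0],
  [0, 0, 2, 0, -0.003, 0, 0],
])

```text
clock: 11.85
position: [0.564, -0.0865, 0.0123]
ee_rot: [0.999, -0.049, -0.0, 0.002]
ft_force: [-3.2, -11.9, 5.9]
grip_width: 0.002
```

Call:
move_arm([
  [0, 0, 0, 0, -0.0005, 0, 0],
  [0, 0, 0, 0, -0.001, 0, 0],
  [0, 0, 0, 0, -0.0015, 0, 0],
  [0, 0, 0, 0, -0.0015, 0, 0],
])

```text
clock: 12.25
position: [0.564, -0.0864, 0.0123]
ee_rot: [0.999, -0.049, -0.0, 0.003]
ft_force: [-2.8, -14.3, 5.7]
grip_width: 0.001
```

Force rose to 14 N with no further travel. Backing off, lifting and checking.

Call:
move_arm([
  [0, 0, 0, 0, 0.015, 0, 0],
  [0, 0, 0, 0, 0.035, 0, 0],
  [0, 0, 0, 0, 0.04, -0.04, 0],
  [0, 0, 0, 0, 0.05, -0.09, 0],
  [0, 0, 0, 0, 0.09, -0.12, 0],
  [0, 0, 0, 0, 0.14, -0.13, 0],
  [0, 0, 0, 0, 0.19, -0.14, 0],
  [0, 0, 0, 0, 0.23, -0.14, 0],
  [0, 0, 0, 0, 0.23, -0.14, 0],
  [0, 0, 0, 0, 0.23, -0.14, 0],
])

```text
clock: 13.25
position: [0.542, -0.3111, 0.1513]
ee_rot: [0.999, -0.049, -0.0, -0.001]
ft_force: [1.1, 1.8, 0.1]
grip_width: -0.002
```

```bash
python3 - <<'E'
from h import *
from workcell import cams,manip
im=np.ascontiguousarray(cams.camera('top')[:,:,::-1]);c=(254,180);p=cams.camera_params('top')
cv2.imwrite('pics/t2c.png',cv2.resize(im[c[1]-60:c[1]+70,c[0]-85:c[0]+85],None,fx=4.6,fy=4.6,interpolation=cv2.INTER_CUBIC))
for cc,a,m in blobs(im,(25,150,80),(35,255,255),60):
    ys,xs=np.where(m);b=cv2.boxPoints(cv2.minAreaRect(np.c_[xs,ys].astype(np.float32)))
    w=onz(p,np.c_[xs,ys],.062)[:,:2];f=cv2.fitLine(w.astype(np.float32),2,0,1e-4,1e-4).ravel();print('yel',a,onz(p,b,.062)[:,:2].round(4).tolist(),'ang mod180',np.degrees(np.arctan2(f[1],f[0]))%180)
o=manip.get_obs();print(o['clock'],o['position'],o['ft_force'])
E
```

```text
yel 146 [[0.5475, -0.0459], [0.6405, -0.0614], [0.6368, -0.0845], [0.5438, -0.0688]] ang mod180 175.10858
13.3 [ 0.54257291 -0.30957652  0.15146881] [-0.27016253  0.48242259  1.1428544 ]
```

View pics/t2c.png

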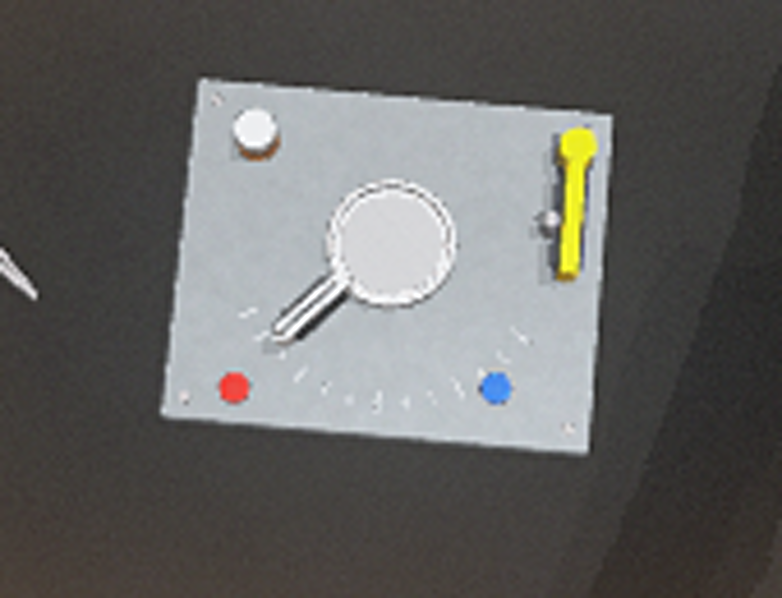

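The top view shows the lever lying against its pin at 175.1° (home is 174.8°). The pointer still aims at the red disc, and the lens and jar are in place.

```bash
python3 -c "
from workcell import manip
print(manip.hand_in())"
```

```text
the job is handed in; nothing more can be done
None
```

I pushed the white pointer round until it aimed at the red disc, then pushed the yellow lever home against its stop, and handed the job in at about 13 s. Both were pushed with the shut fingertips only, and nothing was gripped.

**Last checks:**
- **Pointer:** the last close wrist view, before the lock push, put the red disc's centre 0.4 mm off the pointer line. The one before it, with the finger still touching, gave 0.2 mm. The top view after the lock push still shows it aimed at red.
- **Lock lever:** it measures 175.1° in the top view, against 174.8° computed for home. While pushing, the force rose to about 14 N with no further travel.
- **Lens and bench:** the lens is in its holder, and the jar and the visible tip of the tweezers look unmoved. The arm never worked near the other bystanders, and I did not measure them again at the end.
- **Clear of contact:** the arm ended raised and well away from the stand, with the force reading about zero.

**Disagreements:**
- **Fingertip height:** the real fingertip sits about 30 mm above the reported tool point. My first sweep passed over the pointer without moving it, so I worked about 30 mm lower after that.
- **Turning axis:** its position relative to the pointer line differed by about 1–2.5 mm between views. In the worst case the pointer would be about 3 mm off the disc's centre, still within the 5 mm allowed.

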